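# Mark the idler shaft on the treadle press

### The job

Roll the steel shaft sideways out of its two spring clips (it cannot be pulled straight up) and lay it in the V-cradle of the marking press, between the ram and the end block, and let go of it. Then press the hinged pedal right down to its stop with the gripper, so that the ram drives the shaft home against the end block, and let the pedal come back up. Leave the shaft lying in the cradle and the other things on the bench where they are.

Things in the scene. Friction and masses are not known exactly. Their poses are not given: they have to be found in the camera images.
- shaft: Loose plain steel shaft, cylinder 130 mm long, 28 mm in diameter, a narrow groove near each end, 0.2 to 0.42 kg. Origin at its middle on its axis; x runs along its length (both ends alike; y and z turn as it rolls). At the start it lies level in the rack's clips, its axis 55 mm above the bench.
- rack: Fixed rack: wooden base 176 x 84 x 10 mm with two spring clips, 14 mm wide, at x = -46 and +46 mm. Origin under the shaft's middle, on the bench; x along the shaft in the clips, z up. The clips' mouths open to -y. Between the clips (x = -39 to +39 mm) only the base is under the shaft. End plates 64 mm high, 4 mm beyond the shaft's ends, stop it from sliding out lengthwise.
- clip_middle (a point): Middle of the shaft's place in the clips, 55 mm above the bench. Fixed parts of each clip: level lower jaw, top 41 mm high, from rack y = -20 to +24 mm; upright behind the shaft, y = +15 to +20 mm, 75 mm high. A sideways push of about 15 N towards rack -y frees the shaft; it is clear of the clips once its axis is beyond rack y = -35 mm.
- jaw_nose (a point): Nose of the sprung upper jaw of the clip at rack x = +46 mm (the other is alike), bent down in front of the shaft: rack y = -15 mm, 66 mm above the bench. The jaw lies over the shaft (up to 80 mm high), hinged above the upright; it springs up as the shaft rolls out, by 22 degrees at most (95 mm high), so a pull straight up is blocked.
- press: Fixed marking press: base 334 x 84 x 12 mm. Origin on the bench, z up, x along the cradle from the pedal (-x end) to the end block (+x end). Along x: pedal -185 to -104 mm; ram housing -97 to -47 mm, 64 wide, 84 high; round ram, face at -29 (pedal up) or -6.5 mm (down); V-blocks 16 mm long at 6 and 94 mm, 50 wide, 55 high; end block 60 wide, 80 high, inner face at 125 mm.
- cradle_lay (a point): Where the shaft's middle goes when laid half way between ram and end block: press x = 48 mm, y = 0, 55 mm above the bench, shaft along the press's x. The middle may lie from x = 36 mm (against the ram) to 60 mm (home). Between the V-blocks (x = 14 to 86 mm) only the 12 mm high base is under the shaft.
- cradle_home (a point): Where the shaft's middle is when it is home against the end block: press x = 60 mm, y = 0, 55 mm above the bench.
- pedal_pad (a point): Press point on the pedal's rubber top, on its middle line, 56 mm from the hinge; it moves with the pedal. The pedal is a plate 70 mm wide and 82 mm long, hinged about the press's y at press x = -104, z = 30 mm, free end to the press's -x. Up, it slopes up 22 degrees towards the free end, this point 57 mm above the bench; at the stop it is nearly level, this point 19 mm lower.
- pedal (a joint): Pedal angle in rad: 0 = up, 0.35 = down at its stop. It is sprung: about 4 N at the press point start it moving, about 12 N bring it to the stop, and it returns by itself. The ram moves with it, 22.5 mm for the full stroke; the shaft stays where the ram has pushed it.
- bearing: Bystander: ball bearing, 52 mm across, 15 mm high, lying flat. Origin: centre of its underside.
- marker: Bystander: red marker pen lying down, 128 x 19 x 19 mm. Origin: centre of its underside, x along it.
- oil_pump: Bystander: small metal pump body, 69 x 78 x 33 mm. Origin: centre of its underside.
- tape_blue: Bystander: roll of blue tape lying flat, 84 mm across, 19 mm high. Origin: centre of its underside.
- calliper: Bystander: steel calliper lying flat, 84 x 230 x 13 mm. Origin: centre of its underside, y along it.
- mouse: Bystander: computer mouse, 110 x 58 x 36 mm. Origin: centre of its underside.

How it is judged:
On the way, in this order (a step that is already met when the one before it is completed fails the run):
1. The shaft lies in the V-cradle and has been let go (y of shaft in the frame of press between -0.006 and 0.006 m and z of shaft in the frame of press between 0.05 and 0.06 m and angle between the x axis of shaft and the x axis of press, either way round below 0.08 rad and x of shaft in the frame of press between 0.03 and 0.065 m and contact force between shaft and the fingers below 0.1 N and linear speed of shaft below 0.03 m/s), for 0.2 s.
2. The pedal is pressed down to its stop, with the shaft in the cradle, driven home (y of shaft in the frame of press between -0.006 and 0.006 m and z of shaft in the frame of press between 0.05 and 0.06 m and angle between the x axis of shaft and the x axis of press, either way round below 0.08 rad and x of shaft in the frame of press between 0.055 and 0.065 m and value of joint pedal above 0.325 rad), for 0.1 s.
At the end, for the whole second after the job is handed in: The shaft lies at rest in both V-blocks (axis within 6 mm of the cradle's middle line and 5 mm of its height, within 0.08 rad of its direction), its middle within 5 mm of the home position against the end block; the pedal is back up (below 0.05 rad) and the shaft is released (y of shaft in the frame of press between -0.006 and 0.006 m and z of shaft in the frame of press between 0.05 and 0.06 m and angle between the x axis of shaft and the x axis of press, either way round below 0.08 rad and x of shaft in the frame of press between 0.055 and 0.065 m and value of joint pedal below 0.05 rad and linear speed of shaft below 0.02 m/s and contact force between shaft and the fingers below 0.1 N); the robot touches nothing.
It fails at once if A bystander (bearing, marker, pump, tape, mouse or calliper) is moved by more than 25 mm (distance of any of bearing, marker, oil_pump, tape_blue, mouse, calliper from where it was at the start of the episode above 0.025 m).
It also fails if it takes over 54 s, if anything falls off the work surface, if the arm or the gripper's body presses on something with over 40 N, if the wrist force passes 120 N, or if a joint passes its speed limit or range.

### The arm

A 6-joint arm with a two-finger parallel gripper is mounted at the origin on a cart in front of the work surface, level with it; the furniture and walls round the work are solid. World frame = base frame: x ahead of the robot, y to its left, z up, the work surface at z = 0. Lengths are in m, angles in rad, forces in N, time in s.
With the tool pointing down it reaches from about 0.35 to 0.85 m from the base axis. Payload 8.1 kg.
Tool frame: the origin (TCP) lies on the centre line of the jaws, within the pads' length; the fingertips stand 22 mm ahead of it and the grasp point (between the pads) lies 3 mm ahead of it; z points along the fingers, y is the line along which they close (so a half turn about z gives the same grasp; the last joint's range is limited). The gripper opens to 93 mm and grips with 3 to 60 N. Pads are 15 mm wide; open, the fingers measure 128 mm over their backs; the gripper's body (75 mm by 188 mm) begins 65 mm behind the grasp point.
Start: joints at [1.097, 0.13, 1.488, -0, 1.523, -0.085], TCP at [0.227, 0.555, 0.241] pointing down, gripper open.
Joint ranges: [-2.96, 2.96], [-0.89, 2.26], [0.02, 2.5], [-1.34, 4.48], [0, 2.73], [-2.66, 2.66]. Speed limits (rad/s): [2.39, 2.39, 2.79, 3.14, 3.14, 3.14].

### API

Orientations are given as a rotation vector (axis times angle).
In Python, from plant import robot, read_camera, close_job gives the robot as it stands (robot), with the cameras as plain functions and the job as plain functions.
- The arm moves only by the tool tcp_steps, called by a JSON object that holds its "name" and its "arguments". Schema: {"type":"object","properties":{"rows":{"type":"object","properties":{"jaw":{"type":"array","items":{"type":"number"},"minItems":1,"maxItems":20},"tx":{"type":"array","items":{"type":"number"},"minItems":1,"maxItems":20},"ty":{"type":"array","items":{"type":"number"},"minItems":1,"maxItems":20},"tz":{"type":"array","items":{"type":"number"},"minItems":1,"maxItems":20},"yaw":{"type":"array","items":{"type":"number"},"minItems":1,"maxItems":20}},"additionalProperties":false,"required":["jaw","tx","ty","tz","yaw"]},"grip_n":{"type":"number"},"only":{"type":"string"},"quiet":{"type":"boolean"},"lines":{"type":"string"}},"required":["rows"],"additionalProperties":false}. rows is an object with one list for each field, all of the same length, 1 to 20, a row being the entries at one place: jaw (the finger opening in m), tx, ty, tz (the shift in fractions of the full range, 1 being 0.8 m), yaw (a turn about the tool's z in normalised numbers (1 is pi/2 rad)); each row shifts and turns the commanded pose from where the row before left it, along the tool's axes as they then stand; what a row does not reach is not made up. A row lasts 1/10 s, in which the tool goes at most 0.05 m and 0.15 rad, less where a joint would pass 70% of its speed; a pose out of reach is approached as far as the arm can. The fingers move at their own pace and stop on an object; grip_n is the grip in N (left out, the last holds). Time passes only in rows, so rows that do not move let the fingers close. The tool returns the time, the measured TCP pose, the force, the opening and the grip force at its end. only (a regular expression) keeps the lines of the reply that match it, lines (a string "A,B") keeps lines A to B, and quiet returns only ok. No shift or turn number may pass 1 either way. Input that does not fit is refused with a message, and nothing moves.
- robot.read_state(): the state, without advancing time (a new reading comes with each control period).
- read_camera(name): name is "scene" or "top"; returns a dict with "image" (480x640x3 uint8, red, green, blue), "fx", "fy", "cx", "cy" (pixels), "R" (3x3) and "t" (3): a world point X has camera coordinates R X + t. Camera axes: x right, y down, z forward; pixel columns grow to the right and rows downward; lengths in m; the calibration is good to about 2 mm. A picture is of the moment at which its call begins. There is no depth.
- close_job(): hands the job in; it is judged then, once.
The state is a dict: "t": time; "q": joint angles; "dq": joint speeds; "joint_torque": joint torques, N m; "tool_pos": TCP position; "orientation": TCP orientation; "force": force on the tool from outside, world axes, zero at the start; "wrist_torque": the same for the moment, N m; "opening": finger opening in m; "gripper_force": force on a finger pad.
Only numpy, scipy, OpenCV 4.12 (cv2) and the standard library are available. Lean on these libraries where they do the work, as an engineer would, in place of code of your own. Each camera call takes 0.05 s, during which the arm holds its last target. There are 200 camera calls.

## Working session

There is one attempt and no reset: what is moved stays moved. The work goes in short steps, Python scripts to look and compute and a tool call to move; the robot and the scene stay as the last step left them, time stands still between calls to the robot, and variables do not carry over. Pictures are saved under pics/ and viewed, at most 10 in all, crops included, and the job is handed in when it is done.

```bash
ls; mkdir -p pics
```

Run:
```python
from plant import robot, read_camera, close_job
import cv2,numpy as np,pickle
s=robot.read_state();print({k:np.round(v,3).tolist() for k,v in s.items()})
for n in("scene","top"):
    c=read_camera(n);pickle.dump(c,open(f"pics/{n}.pkl","wb"))
    cv2.imwrite(f"pics/{n}0.png",c["image"][:,:,::-1])
    print(n,c["fx"],c["fy"],c["cx"],c["cy"],np.round(c["R"],3).tolist(),np.round(-np.array(c["R"]).T@c["t"],3))
```

```text
pics
plant.py
{'t': 0.0, 'q': [1.097, 0.131, 1.489, 0.0, 1.523, -0.085], 'dq': [-0.001, -0.001, -0.0, 0.0, -0.0, -0.001], 'joint_torque': [-0.0, -55.983, -49.176, 0.077, 0.035, -0.0], 'tool_pos': [0.227, 0.555, 0.24], 'orientation': [-0.607, -3.082, 0.003], 'force': [-0.517, -1.065, -0.573], 'wrist_torque': [-0.044, 0.045, -0.035], 'gripper_force': 0.0, 'opening': 0.093}
scene 448.5062990997173 448.5062990997173 319.4820176156965 237.76355996971316 [[0.644, -0.765, -0.002], [-0.498, -0.418, -0.759], [0.58, 0.49, -0.651]] [-0.059 -0.639  0.766]
top 444.411694792661 444.411694792661 319.1730679645793 240.9124351460287 [[-0.029, -1.0, -0.01], [-0.992, 0.03, -0.12], [0.121, 0.006, -0.993]] [ 0.473 -0.084  1.016]
```

View pics/top0.png

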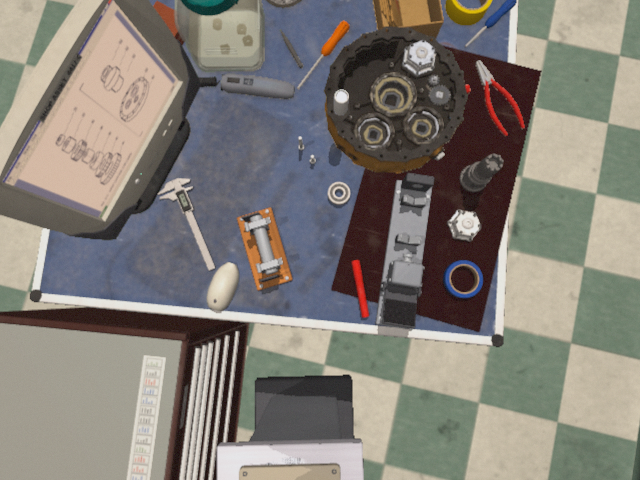

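View pics/scene0.png

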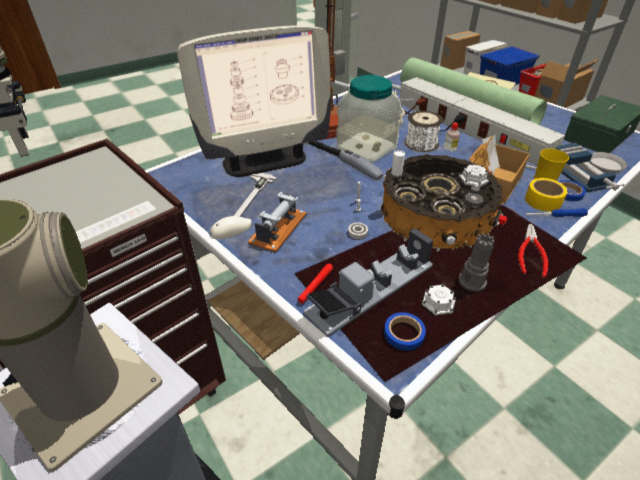

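The top view shows the rack at about (264,249) and the press running from (397,310) at the pedal to (416,185) at the end block, with the marker beside the pedal at (360,289). The scene view shows the rack at (279,220) and the press at (370,280). I'll take enlarged crops next.

Run:
```python
import cv2,pickle,numpy as np
T=pickle.load(open("pics/top.pkl","rb"))["image"][:,:,::-1];S=pickle.load(open("pics/scene.pkl","rb"))["image"][:,:,::-1]
r=lambda im,x,y,w,h,k:cv2.resize(im[y:y+h,x:x+w],None,fx=k,fy=k,interpolation=cv2.INTER_CUBIC)
a=r(T,225,195,80,100,6);b=r(S,240,185,80,75,4) 
cv2.imwrite("pics/c1.png",np.hstack([a[:600],np.vstack([b,np.zeros((300,320,3),np.uint8)])]))
a=r(T,340,165,110,170,3.5);b=r(S,295,220,145,115,2.75)
h=max(a.shape[0],b.shape[0]);p=lambda i:np.vstack([i,np.zeros((h-i.shape[0],i.shape[1],3),np.uint8)])
cv2.imwrite("pics/c2.png",np.hstack([p(a),p(b)]))
```

```text
(no output)
```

View pics/c1.png

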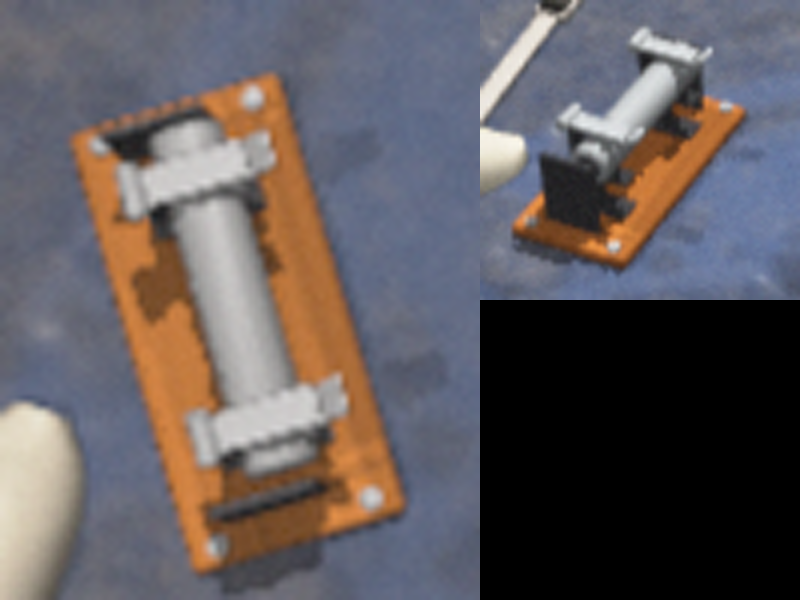

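View pics/c2.png

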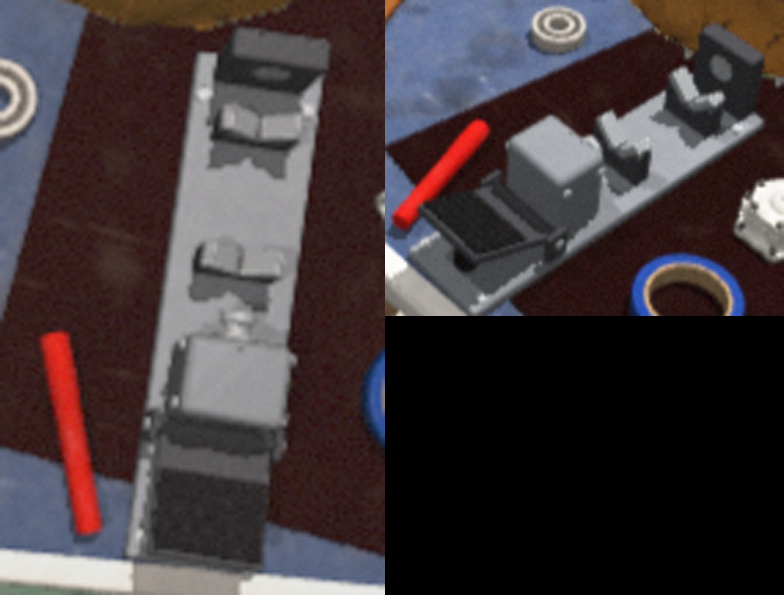

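The rack crop shows the shaft running from about (188,140) to (280,460) in crop pixels, with a jaw across each end. The press crop shows the cradle empty between the ram at (237,318) and the end block at (272,72), and the pedal pad at (210,510). I'll measure by clicking points and casting rays.

Create h.py:
```python
import numpy as np,cv2,pickle
def load(n): return pickle.load(open(f"pics/{n}.pkl","rb"))
def ray(c,p):
    R=np.array(c["R"]);t=np.array(c["t"])
    d=R.T@[(p[0]-c["cx"])/c["fx"],(p[1]-c["cy"])/c["fy"],1.];return -R.T@t,d/np.linalg.norm(d)
def plane(c,p,z):
    o,d=ray(c,p);return o+d*(z-o[2])/d[2]
def tri(c1,p1,c2,p2):
    (o1,d1),(o2,d2)=ray(c1,p1),ray(c2,p2)
    s=np.linalg.lstsq(np.c_[d1,-d2],o2-o1,rcond=None)[0];a,b=o1+s[0]*d1,o2+s[1]*d2
    return (a+b)/2,np.linalg.norm(a-b)
def proj(c,X):
    v=np.array(c["R"])@X+np.array(c["t"]);return np.array([c["cx"]+c["fx"]*v[0]/v[2],c["cy"]+c["fy"]*v[1]/v[2]])
```

Run:
```python
from h import *
T,S=load("top"),load("scene");np.set_printoptions(precision=4,suppress=True)
for n,c,(x,y,w,h) in(("top",T,(225,195,80,100)),("scene",S,(240,185,80,75))):
    hsv=cv2.cvtColor(c["image"],cv2.COLOR_RGB2HSV);m=np.zeros(hsv.shape[:2],np.uint8)
    m[y:y+h,x:x+w]=cv2.inRange(hsv,(5,120,50),(20,255,255))[y:y+h,x:x+w]
    m=cv2.morphologyEx(m,cv2.MORPH_CLOSE,np.ones((3,3)))
    cs=cv2.findContours(m,0,2)[0];hull=cv2.convexHull(np.vstack([k for k in cs if len(k)>8])).reshape(-1,2)
    W=np.array([plane(c,p,.01)[:2] for p in hull]);r=cv2.minAreaRect((W*1000).astype(np.float32));print(n,"rack base",r)
pT=lambda u,v:(340+u/3.5-.36,165+v/3.5-.36);pS=lambda u,v:(295+(u-385)/2.75-.32,220+v/2.75-.32)
for k,a,b in (("hous -x+y",(165,425),(508,142)),("hous +x+y",(188,337),(550,115)),("hous +x-y",(294,343),(603,158)),("end +y",(222,60),(703,27)),("end out -y",(330,42),(760,55)),("vblk near +y",(200,240),(600,117)),("vblk far +y",(222,108),(668,72)),("vblk far -y",(300,112),(720,100)),
 ("ped free+y",(150,557),(422,205)),("ped free-y",(262,567),(472,250))):
    print(k,*tri(T,pT(*a),S,pS(*b)))
print("base edges z12",[plane(T,pT(*p),.012)[:2] for p in((200,53),(130,555),(318,110),(291,310))])
qT=lambda u,v:(225+u/6-.42,195+v/6-.42);qS=lambda u,v:(240+(u-480)/4-.38,185+v/4-.38)
for k,a,b in(("near jaw left",(200,440),(566,110)),("near jaw right",(340,395),(640,130)),("far jaw left",(130,190),(637,38)),("far jaw right",(265,150),(710,50)),("shaft near end",(278,470),(592,160))):
    print(k,*tri(T,qT(*a),S,qS(*b)))
```

```text
top rack base ((582.518310546875, 48.74319076538086), (174.83782958984375, 83.18175506591797), 15.233821868896484)
scene rack base ((579.682861328125, 44.71294403076172), (179.536865234375, 84.72283935546875), 14.542219161987305)
hous -x+y [ 0.4917 -0.2219  0.0788] 0.012907325920064893
hous +x+y [ 0.5401 -0.2337  0.0809] 0.0017434622776464404
hous +x-y [ 0.5325 -0.295   0.0788] 0.005048744841361588
end +y [ 0.713  -0.2664  0.0794] 0.009674320314326091
end out -y [ 0.7173 -0.3276  0.0804] 0.004050795191859508
vblk near +y [ 0.6013 -0.2476  0.0433] 0.0054050505133625675
vblk far +y [ 0.6836 -0.2638  0.0481] 0.00821045321464394
vblk far -y [ 0.6816 -0.3151  0.046 ] 0.003661482764224086
ped free+y [ 0.4105 -0.208   0.0651] 0.004810812536477373
ped free-y [ 0.4003 -0.2709  0.0705] 0.0033233020865972495
base edges z12 [array([ 0.7319, -0.2611]), array([ 0.4068, -0.2005]), array([ 0.6911, -0.3366]), array([ 0.5599, -0.3114])]
near jaw left [0.533  0.0525 0.0821] 0.00026046572007167365
near jaw right [0.5477 0.0027 0.0823] 0.0005787813747408358
far jaw left [0.6229 0.0773 0.0777] 0.0010768694900153352
far jaw right [0.6365 0.0267 0.0834] 0.0032990699861557542
shaft near end [0.5244 0.0263 0.0606] 0.004150786161557365
```

Run:
```python
from h import *
S=load("scene")["image"][:,:,::-1]
cv2.imwrite("pics/c3.png",cv2.resize(S[188:253,243:313],None,fx=9,fy=9,interpolation=cv2.INTER_CUBIC))
```

```text
(no output)
```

View pics/c3.png

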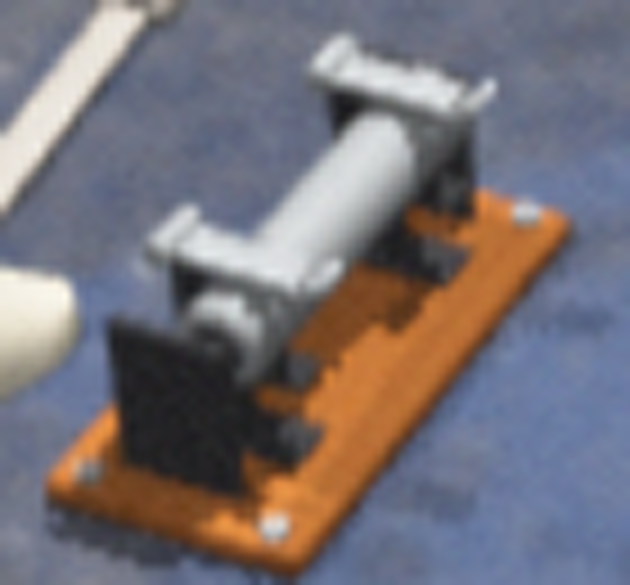

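The enlarged scene crop settles it. The hinge barrels and uprights are on the left ((160,240) and (330,60)), and the flared lips and lower jaws are on the right ((330,270) and (300,365)). So the mouth faces right, which is world −y. Next is the shaft axis from two views and the press frame.

Run:
```python
from h import *
T,S=load("top"),load("scene");np.set_printoptions(precision=4,suppress=True)
def edges(c,roi):  # shaft flank lines by Canny/Hough, as point lists
    x,y,w,h=roi;g=cv2.cvtColor(c["image"],cv2.COLOR_RGB2GRAY)[y:y+h,x:x+w]
    g=cv2.resize(g,None,fx=4,fy=4,interpolation=cv2.INTER_CUBIC)
    L=cv2.HoughLinesP(cv2.Canny(cv2.GaussianBlur(g,(0,0),3),30,80),1,np.pi/180,25,minLineLength=35,maxLineGap=8)
    return [] if L is None else [tuple(np.round([l[0]/4+x,l[1]/4+y,l[2]/4+x,l[3]/4+y],1)) for l in L[:,0]]
print("top",edges(T,(248,228,36,36)));print("scene",edges(S,(268,198,24,24)))
qT=lambda u,v:(225+u/6-.42,195+v/6-.42);qS=lambda u,v:(243+u/9-.44,188+v/9-.44)
# axis planes from silhouette mid lines
def pl(c,a,b):
    o,d=ray(c,a);_,e=ray(c,b);n=np.cross(d,e);n/=np.linalg.norm(n);return n,n@o
def axis(ta,tb,sa,sb):
    n1,k1=pl(T,ta,tb);n2,k2=pl(S,sa,sb);d=np.cross(n1,n2);d/=np.linalg.norm(d)
    p=np.linalg.lstsq(np.array([n1,n2,d]),np.array([k1,k2,d@[.584,.04,.055]]),rcond=None)[0];return p,d
p,d=axis(qT(215,215),qT(256,388),qS(300,252),qS(382,137))
print("axis",p,d,np.degrees(np.arctan2(d[1],d[0])))
print("top axis at z55",[plane(T,qT(*q),.055)[:2] for q in((215,215),(256,388),(280,460),(190,125))])
print("scene axis at z55",[plane(S,qS(*q),.055)[:2] for q in((300,252),(382,137))])
# press: direction from triangulated corner points and base edges
u=np.array([.7319-.4068,-.2611+.2005]);v=np.array([.6911-.5599,-.3366+.3114])
print("press dir deg",*[np.degrees(np.arctan2(w[1],w[0])) for w in(u,v,np.array([.713-.5401,-.2664+.2337]))])
```

```text
top [(np.float64(257.5), np.float64(243.5), np.float64(261.0), np.float64(254.2)), (np.float64(253.2), np.float64(229.5), np.float64(263.2), np.float64(262.5))]
scene [(np.float64(271.2), np.float64(213.8), np.float64(285.0), np.float64(198.8)), (np.float64(279.5), np.float64(219.8), np.float64(287.5), np.float64(209.8)), (np.float64(268.0), np.float64(218.0), np.float64(277.8), np.float64(220.2))]
axis [0.5825 0.0419 0.0591] [-0.9474 -0.1807 -0.2642] -169.20381330545038
top axis at z55 [array([0.6168, 0.0499]), array([0.5531, 0.0358]), array([0.5268, 0.0276]), array([0.6503, 0.0586])]
scene axis at z55 [array([0.5707, 0.0401]), array([0.6265, 0.0606])]
press dir deg -10.558989930614821 -10.872568606499474 -10.70966428146459
```

Rack frame: middle (0.582, 0.043), x-axis at 14.8°, mouth towards world −y. Press frame: axis at −10.7°, lay point (0.631, −0.282), pad about (0.430, −0.244). The triangulated heights agree with the text (shaft 59 against 55 mm, block tops 79–81 mm). I'll turn first, then travel high.

Careful with the scale: shifts go in shares of 0.8 m and turns go in shares of pi/2 rad. That gives: -0.13 rad is -0.0828.

{"name": "tcp_steps", "arguments": {"rows": {"jaw": [0.093, 0.093, 0.093, 0.093, 0.093], "tx": [0, 0, 0, 0, 0], "ty": [0, 0, 0, 0, 0], "tz": [0, 0, 0, 0, 0], "yaw": [-0.0828, -0.0828, -0.0828, -0.0828, -0.0828]}, "grip_n": 40}}

```text
t: 0.6
tool_pos: [0.2273, 0.5549, 0.24]
orientation: [0.417, -3.113, 0.001]
force: [0.1, -0.5, 0.3]
opening: 0.0933
gripper_force: 0.0
```

{"name": "tcp_steps", "arguments": {"rows": {"jaw": [0.07, 0.07, 0.07, 0.07, 0.07, 0.07, 0.07, 0.07, 0.07, 0.07, 0.07, 0.07, 0.07, 0.07, 0.07], "tx": [-0.0188, -0.0188, -0.0188, -0.0188, -0.0188, -0.0188, -0.0188, -0.0188, -0.0188, -0.0188, -0.0188, -0.0188, -0.0188, 0, 0], "ty": [-0.0525, -0.0525, -0.0525, -0.0525, -0.0525, -0.0525, -0.0525, -0.0525, -0.0525, -0.0525, -0.0525, -0.0525, -0.0525, 0, 0], "tz": [0, 0, 0, 0, 0, 0, 0, 0, 0, 0, 0, 0, 0, 0, 0], "yaw": [0, 0, 0, 0, 0, 0, 0, 0, 0, 0, 0, 0, 0, 0, 0]}}}

```text
t: 2.1
tool_pos: [0.5567, 0.0772, 0.2399]
orientation: [0.405, -3.114, -0.001]
force: [-0.1, 0.4, -0.7]
opening: 0.07
gripper_force: 0.0
```

Add to h.py:
```python
def togo(x,y,z,ang): # target TCP, y-axis angle (deg) -> tool-frame shift from measured pose
    from plant import robot, read_camera, close_job
    from scipy.spatial.transform import Rotation as Ro
    s=robot.read_state();M=Ro.from_rotvec(s["orientation"]).as_matrix();p=np.array(s["tool_pos"])
    a=np.arctan2(M[1,1],M[0,1]);print("t",round(s["t"],2),"pos",p.round(4),"yang",np.degrees(a).round(2),"tilt",M[:,2].round(3),"open",s["opening"],"grip",s["gripper_force"],"F",np.round(s["force"],1))
    print("shift",(M.T@(np.array([x,y,z])-p)).round(4),"turn",round(a-np.radians(ang),4))
```

```bash
python3 -c "
from h import *;togo(.582,.043,.058,104.8)"
```

```text
t 2.1 pos [0.5567 0.0772 0.2399] yang 104.83 tilt [-0.002  0.    -1.   ] open 0.07000967134823426 grip 0.0 F [-0.1  0.4 -0.7]
shift [-0.0159 -0.0397  0.1818] turn 0.0005
```

Scaled: 0.046 m is 0.0575, 0.045 m is 0.0563.

{"name": "tcp_steps", "arguments": {"rows": {"jaw": [0.07, 0.07, 0.07, 0.07, 0.07, 0.07, 0.07], "tx": [-0.02, 0, 0, 0, 0, 0, 0], "ty": [-0.05, 0, 0, 0, 0, 0, 0], "tz": [0, 0.0563, 0.0563, 0.0563, 0.0575, 0, 0], "yaw": [0, 0, 0, 0, 0, 0, 0]}}}

```text
t: 2.8
tool_pos: [0.5815, 0.0447, 0.0597]
orientation: [0.411, -3.112, -0.001]
force: [1.1, -0.4, -0.5]
opening: 0.0702
gripper_force: 0.0
```

Run:
```python
from h import *;togo(.582,.043,.058,104.8)
from plant import robot, read_camera, close_job
i=[]
for n,(x,y,w,h) in(("top",(215,185,100,120)),("scene",(233,155,100,120))):
    c=read_camera(n);pickle.dump(c,open(f"pics/{n}1.pkl","wb"));i.append(cv2.resize(c["image"][y:y+h,x:x+w,::-1],None,fx=4,fy=4,interpolation=cv2.INTER_CUBIC))
cv2.imwrite("pics/d1.png",np.hstack(i))
```

```text
t 2.8 pos [0.5815 0.0447 0.0597] yang 105.04 tilt [-0.002  0.    -1.   ] open 0.07023420538590104 grip 0.0 F [ 1.1 -0.4 -0.5]
shift [-0.     -0.0018  0.0017] turn 0.0043
```

View pics/d1.png

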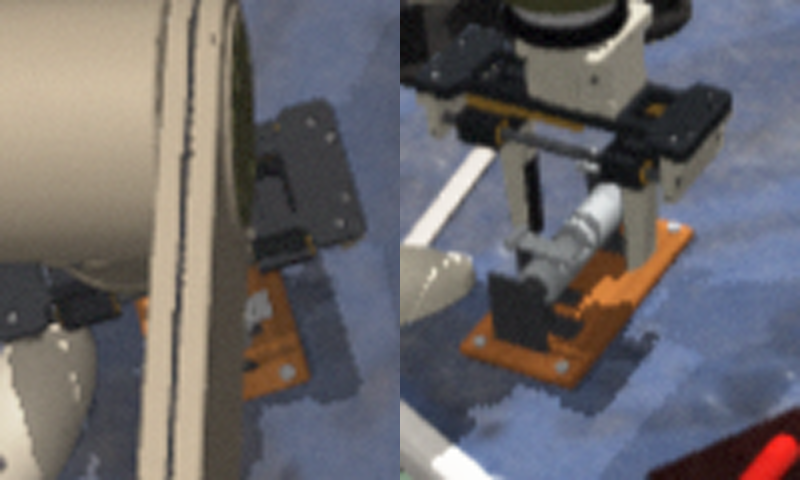

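The fingers straddle the shaft between the clips: in the scene half, the right finger stands at (640,230) and the left at (525,190). I'll close gently first.

Scaled: -0.002 m is -0.0025.

{"name": "tcp_steps", "arguments": {"rows": {"jaw": [0.07, 0.045, 0.035, 0.02, 0.02, 0.02, 0.02, 0.02], "tx": [0, 0, 0, 0, 0, 0, 0, 0], "ty": [-0.0025, 0, 0, 0, 0, 0, 0, 0], "tz": [0.0025, 0, 0, 0, 0, 0, 0, 0], "yaw": [0, 0, 0, 0, 0, 0, 0, 0]}, "grip_n": 8}}

```text
t: 3.7
tool_pos: [0.583, 0.0418, 0.0576]
orientation: [0.409, -3.115, -0.0]
force: [-0.0, 1.7, 0.8]
opening: 0.0277
gripper_force: 8.0
```

```bash
python3 -c "
from h import *;togo(.582,.043,.058,104.8)"
```

```text
t 3.7 pos [0.583  0.0418 0.0576] yang 104.97 tilt [-0.  0. -1.] open 0.027677753700645527 grip 8.00048790872097 F [-0.   1.7  0.8]
shift [ 0.0007  0.0014 -0.0004] turn 0.003
```

Good centred grip (28 mm). Now I'll grip firmly and roll it out sideways towards tool −y, keeping it level.

Scaled: -0.006 m is -0.0075.

{"name": "tcp_steps", "arguments": {"rows": {"jaw": [0.02, 0.02, 0.02, 0.02, 0.02, 0.02, 0.02, 0.02, 0.02, 0.02, 0.02], "tx": [0, 0, 0, 0, 0, 0, 0, 0, 0, 0, 0], "ty": [0, 0, -0.0075, -0.0075, -0.0075, -0.0075, -0.0075, -0.0075, -0.0075, -0.0075, 0], "tz": [0, 0, 0, 0, 0, 0, 0, 0, 0, 0, 0], "yaw": [0, 0, 0, 0, 0, 0, 0, 0, 0, 0, 0]}, "grip_n": 45}}

```text
t: 4.8
tool_pos: [0.5958, -0.0058, 0.0578]
orientation: [-0.408, 3.115, -0.001]
force: [0.5, -0.2, -4.1]
opening: 0.0268
gripper_force: 45.0
```

```bash
python3 -c "
from h import *;togo(.582,.043,.058,104.8)"
```

```text
t 4.8 pos [ 0.5958 -0.0058  0.0578] yang 104.91 tilt [ 0. -0. -1.] open 0.0268161878770665 grip 44.991822838783264 F [ 0.5 -0.2 -4.1]
shift [ 0.0008  0.0507 -0.0002] turn 0.0019
```

Scaled: -0.04 m is -0.05, -0.03 m is -0.0375, 0.112 rad is 0.0713.

{"name": "tcp_steps", "arguments": {"rows": {"jaw": [0.02, 0.02, 0.02, 0.02, 0.02, 0.02, 0.02, 0.02, 0.02], "tx": [0, 0, 0, 0, 0, 0, 0, 0, 0], "ty": [0, 0, 0, 0, 0, 0, 0, 0, 0], "tz": [-0.0375, -0.05, -0.05, 0, 0, 0, 0, 0, 0], "yaw": [0, 0, 0, 0.0707, 0.0707, 0.0707, 0.0713, 0, 0]}}}

```text
t: 5.7
tool_pos: [0.5955, -0.0046, 0.1676]
orientation: [-0.283, -3.129, -0.0]
force: [0.1, 0.3, -3.2]
opening: 0.0273
gripper_force: 45.0
```

```bash
python3 -c "
from h import *;togo(.6306,-.2822,.165,79.3)"
```

```text
t 5.7 pos [ 0.5955 -0.0046  0.1676] yang 79.66 tilt [ 0.  0. -1.] open 0.02734411007423861 grip 44.98912990093231 F [ 0.1  0.3 -3.2]
shift [-0.0844 -0.2668  0.0026] turn 0.0063
```

Scaled: -0.039 m is -0.0488, -0.038 m is -0.0475, 0.006 rad is 0.0038.

{"name": "tcp_steps", "arguments": {"rows": {"jaw": [0.02, 0.02, 0.02, 0.02, 0.02, 0.02, 0.02, 0.02, 0.02, 0.02, 0.02], "tx": [-0.015, -0.015, -0.015, -0.015, -0.015, -0.015, -0.015, 0, 0, 0, 0], "ty": [-0.0475, -0.0475, -0.0475, -0.0475, -0.0475, -0.0475, -0.0488, 0, 0, 0, 0], "tz": [0, 0, 0, 0, 0, 0, 0, 0.0375, 0.0375, 0, 0], "yaw": [0, 0, 0, 0, 0, 0, 0.0038, 0, 0, 0, 0]}}}

```text
t: 6.8
tool_pos: [0.6286, -0.2821, 0.107]
orientation: [-0.295, -3.125, -0.002]
force: [0.1, 0.3, -3.9]
opening: 0.0273
gripper_force: 45.0
```

Run:
```python
from h import *;togo(.6306,-.2822,.058,79.3)
from plant import robot, read_camera, close_job
i=[]
for n,(x,y,w,h) in(("top",(350,150,100,150)),("scene",(320,160,100,150))):
    c=read_camera(n);pickle.dump(c,open(f"pics/{n}2.pkl","wb"));i.append(cv2.resize(c["image"][y:y+h,x:x+w,::-1],None,fx=4,fy=4,interpolation=cv2.INTER_CUBIC))
cv2.imwrite("pics/d2.png",np.hstack(i))
```

```text
t 6.8 pos [ 0.6286 -0.2821  0.107 ] yang 79.22 tilt [-0.002  0.001 -1.   ] open 0.027313227038491983 grip 44.989230036735535 F [ 0.1  0.3 -3.9]
shift [-0.0021  0.0002  0.049 ] turn -0.0013
```

View pics/d2.png

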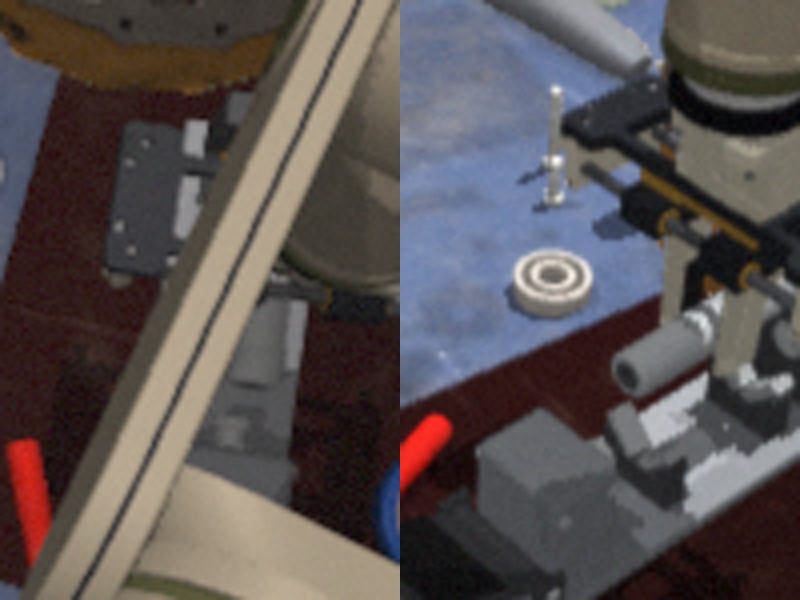

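The scene half shows the shaft's near end at crop (628,375), hanging over the near V-block at (645,450), and both fingers holding it. I'll check that end against the press frame.

Run:
```python
from h import *
np.set_printoptions(precision=4,suppress=True)
S=load("scene2");f=lambda u,v:(320+(u-400)/4-.38,160+v/4-.38)
a=np.radians(-10.7);e=np.array([np.cos(a),np.sin(a)]);n=np.array([-e[1],e[0]]);o=.624*e-.1602*n
fr=lambda p:np.array([(p[:2]-o)@e,(p[:2]-o)@n])
print("origin",o,"tcp",fr(np.array([.6286,-.2821])),"shaft end",fr(plane(S,f(628,375),.104)))
for k,z in(((480,445),.084),((545,408),.084),((617,465),.084),((612,408),.055),((690,478),.055),((640,452),.042)):print(k,fr(plane(S,f(*k),z)))
# predicted pixels (crop) of V-block corners
for X in((-2,25,55),(14,25,55),(-2,-25,55),(14,-25,55),(6,0,35),(-47,-32,84),(-47,32,84),(-97,32,84)):
    w=np.r_[o+X[0]/1e3*e+X[1]/1e3*n,X[2]/1e3];p=proj(S,w);print(X,(p-[320,160]+.38)*4+[400,0])
```

```text
origin [ 0.5834 -0.2733] tcp [ 0.046  -0.0003] shaft end [-0.012   0.0019]
(480, 445) [-0.0963  0.0271]
(545, 408) [-0.0496  0.0262]
(617, 465) [-0.0498 -0.0303]
(612, 408) [0.0019 0.0233]
(690, 478) [-0.004  -0.0439]
(640, 452) [-0.0008 -0.0036]
(-2, 25, 55) [604.9906 409.411 ]
(14, 25, 55) [624.9485 397.276 ]
(-2, -25, 55) [667.8196 457.488 ]
(14, -25, 55) [687.8832 444.6314]
(6, 0, 35) [642.9339 451.8426]
(-47, -32, 84) [623.0016 464.3273]
(-47, 32, 84) [541.3411 400.2761]
(-97, 32, 84) [473.0197 440.6336]
```

The frame agrees with the image to about 2 mm. I'll shift 1.5 mm to −y and lower slowly while watching the force.

Scaled: 0.02 m is 0.025, 0.016 m is 0.02.

{"name": "tcp_steps", "arguments": {"rows": {"jaw": [0.02, 0.02, 0.02, 0.02, 0.02, 0.02], "tx": [0, 0, 0, 0, 0, 0], "ty": [-0.0019, 0, 0, 0, 0, 0], "tz": [0.025, 0.02, 0.0075, 0.005, 0, 0], "yaw": [0, 0, 0, 0, 0, 0]}}}

```text
t: 7.5
tool_pos: [0.6294, -0.2842, 0.0624]
orientation: [0.297, 3.127, -0.001]
force: [-0.3, 0.3, -3.8]
opening: 0.0271
gripper_force: 45.0
```

```bash
python3 -c "
from h import *;togo(.6306,-.2837,.058,79.3)"
```

```text
t 7.5 pos [ 0.6294 -0.2842  0.0624] yang 79.13 tilt [ 0.001 -0.    -1.   ] open 0.027136106825194364 grip 44.989333748817444 F [-0.3  0.3 -3.8]
shift [-0.001   0.0007  0.0044] turn -0.0029
```

Scaled: 0.002 m is 0.0025.

{"name": "tcp_steps", "arguments": {"rows": {"jaw": [0.02, 0.02, 0.02], "tx": [0, 0, 0], "ty": [0, 0, 0], "tz": [0.0025, 0, 0], "yaw": [0, 0, 0]}}}

```text
t: 7.8
tool_pos: [0.6291, -0.2841, 0.0599]
orientation: [0.298, 3.127, -0.0]
force: [0.3, 0.1, -3.3]
opening: 0.0272
gripper_force: 45.0
```

{"name": "tcp_steps", "arguments": {"rows": {"jaw": [0.02, 0.02, 0.02], "tx": [0, 0, 0], "ty": [0, 0, 0], "tz": [0.0019, 0, 0], "yaw": [0, 0, 0]}}}

```text
t: 8.1
tool_pos: [0.6292, -0.284, 0.0583]
orientation: [0.298, 3.127, 0.0]
force: [0.5, 1.7, -2.8]
opening: 0.0268
gripper_force: 45.0
```

Light contact at the expected height, so I'll release and rise.

{"name": "tcp_steps", "arguments": {"rows": {"jaw": [0.03, 0.04, 0.055, 0.055, 0.055, 0.055, 0.055, 0.055, 0, 0], "tx": [0, 0, 0, 0, 0, 0, 0, 0, 0, 0], "ty": [0, 0, 0, 0, 0, 0, 0, 0, 0, 0], "tz": [0, 0, 0, 0, 0, -0.025, -0.05, -0.0563, -0.05, 0], "yaw": [0, 0, 0, 0, 0, 0, 0, 0, 0, 0]}, "grip_n": 45}}

```text
t: 9.1
tool_pos: [0.6324, -0.2859, 0.2124]
orientation: [0.297, 3.116, -0.008]
force: [-0.2, -0.8, 0.3]
opening: 0.0434
gripper_force: 0.0
```

{"name": "tcp_steps", "arguments": {"rows": {"jaw": [0, 0, 0, 0, 0, 0, 0], "tx": [0.05, 0.0563, 0.0563, 0.0563, 0.0375, 0, 0], "ty": [0, 0, 0, 0, 0, 0, 0], "tz": [0, 0, 0, 0, 0, 0, 0], "yaw": [0, 0, 0, 0, 0, 0, 0]}}}

```text
t: 9.8
tool_pos: [0.4278, -0.2455, 0.2034]
orientation: [0.299, 3.126, -0.001]
force: [0.4, -0.5, 0.5]
opening: 0.0005
gripper_force: 0.0
```

Run:
```python
from h import *;togo(.428,-.245,.1,79.3)
from plant import robot, read_camera, close_job
i=[]
for n,(x,y,w,h) in(("top",(350,150,100,190)),("scene",(290,185,145,140))):
    c=read_camera(n);pickle.dump(c,open(f"pics/{n}3.pkl","wb"));k=570/h;i.append(cv2.resize(c["image"][y:y+h,x:x+w,::-1],None,fx=3,fy=3,interpolation=cv2.INTER_CUBIC))
i[1]=np.vstack([i[1],np.zeros((150,435,3),np.uint8)])
cv2.imwrite("pics/d3.png",np.hstack(i))
```

```text
t 9.8 pos [ 0.4278 -0.2455  0.2034] yang 79.09 tilt [ 0.001 -0.001 -1.   ] open 0.00045463897490915904 grip 0.0 F [ 0.4 -0.5  0.5]
shift [0.     0.0006 0.1034] turn -0.0037
```

View pics/d3.png

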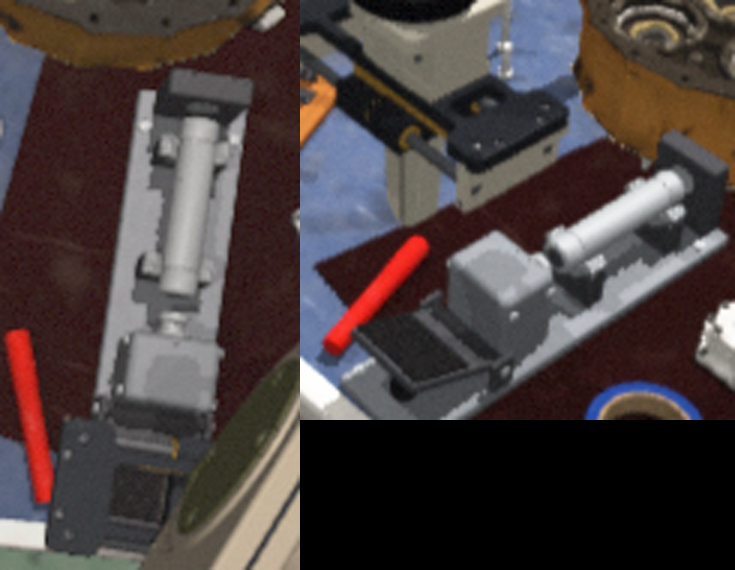

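The shaft lies in both V-blocks, in the top half from (200,125) to (180,285), with the ram behind it. The closed fingers are above the pedal pad, so I'll press down.

Scaled: 0.045 m is 0.0563, 0.03 m is 0.0375.

{"name": "tcp_steps", "arguments": {"rows": {"jaw": [0, 0, 0, 0, 0, 0, 0, 0, 0], "tx": [0, 0, 0, 0, 0, 0, 0, 0, 0], "ty": [0, 0, 0, 0, 0, 0, 0, 0, 0], "tz": [0.0563, 0.0563, 0.0375, 0.0063, 0.0063, 0.005, 0.005, 0, 0], "yaw": [0, 0, 0, 0, 0, 0, 0, 0, 0]}}}

```text
t: 10.8
tool_pos: [0.4296, -0.2465, 0.068]
orientation: [0.297, 3.125, -0.003]
force: [-3.1, 1.3, 7.3]
opening: 0.0006
gripper_force: 3.5
```

Scaled: 0.003 m is 0.0038, 0.001 m is 0.0013.

{"name": "tcp_steps", "arguments": {"rows": {"jaw": [0, 0, 0, 0], "tx": [0, 0, 0, 0], "ty": [0, 0, 0, 0], "tz": [0.0038, 0.0038, 0.0013, 0], "yaw": [0, 0, 0, 0]}}}

```text
t: 11.2
tool_pos: [0.4289, -0.2465, 0.0611]
orientation: [0.297, 3.126, -0.003]
force: [-6.7, 1.4, 10.8]
opening: 0.0004
gripper_force: 5.3
```

{"name": "tcp_steps", "arguments": {"rows": {"jaw": [0, 0, 0], "tx": [0, 0, 0], "ty": [0, 0, 0], "tz": [0.0025, 0, 0], "yaw": [0, 0, 0]}}}

```text
t: 11.5
tool_pos: [0.4291, -0.2466, 0.0605]
orientation: [0.297, 3.126, -0.003]
force: [-13.7, 5.3, 25.0]
opening: 0.0009
gripper_force: 12.5
```

At the stop: 25 N, no further travel. I'll hold briefly, then rise clear and look.

Scaled: -0.045 m is -0.0563, -0.04 m is -0.05.

{"name": "tcp_steps", "arguments": {"rows": {"jaw": [0, 0, 0, 0, 0, 0, 0, 0, 0, 0, 0, 0, 0], "tx": [0, 0, 0, 0, 0, 0, 0, 0, 0, 0, 0, 0, 0], "ty": [0, 0, 0, 0, 0, 0, 0, 0, 0, 0, 0, 0, 0], "tz": [0.0006, 0, 0, -0.005, -0.0075, -0.01, -0.0188, -0.05, -0.0563, -0.05, 0, 0, 0], "yaw": [0, 0, 0, 0, 0, 0, 0, 0, 0, 0, 0, 0, 0]}}}

```text
t: 12.8
tool_pos: [0.4273, -0.245, 0.2128]
orientation: [-0.297, -3.126, -0.001]
force: [0.5, 0.9, -0.8]
opening: 0.0005
gripper_force: 0.0
```

Run:
```python
from h import *
from plant import robot, read_camera, close_job
i=[]
for n,(x,y,w,h) in(("top",(350,150,100,190)),("scene",(290,185,145,140))):
    c=read_camera(n);pickle.dump(c,open(f"pics/{n}4.pkl","wb"));i.append(cv2.resize(c["image"][y:y+h,x:x+w,::-1],None,fx=3,fy=3,interpolation=cv2.INTER_CUBIC))
i[1]=np.vstack([i[1],np.zeros((150,435,3),np.uint8)])
cv2.imwrite("pics/d4.png",np.hstack(i))
```

```text
(no output)
```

View pics/d4.png

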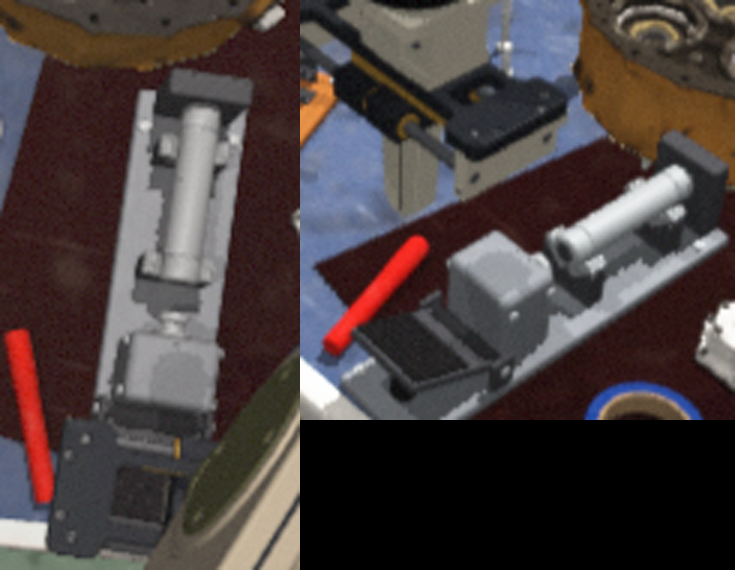

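Run:
```python
from h import *
a=np.radians(-10.7);e=np.array([np.cos(a),np.sin(a)]);n=np.array([-e[1],e[0]]);o=.624*e-.1602*n
for k,c,p in(("scene",load("scene4"),(290+(563-300)/3-.33,185+245/3-.33)),("top near end",load("top4"),(350+181/3-.33,150+276/3-.33)),("top far end",load("top4"),(350+203/3-.33,150+110/3-.33))):
    w=plane(c,p,.055 if k=="scene" else .06);print(k,(w[:2]-o)@e,(w[:2]-o)@n)
```

```text
scene -0.0006556503469571369 0.00540887620038562
top near end -0.0015449844797961727 -0.0014368798160308142
top far end 0.12228056778417704 -0.001024574270208578
```

The shaft ends measure about −1 and 122 mm, so its middle is at about 60 mm: home. The pedal is up and the robot is clear.

```bash
python3 -c "
from plant import robot, read_camera, close_job;print(close_job())"
```

```text
the job is handed in; nothing more can be done
None
```

The job is handed in, with no verdict shown: the shaft lies in the V-cradle with its middle measured at about 60 mm (home), I pressed the pedal until it stopped at 25 N and it came back up, I saw no bystander move, and the arm stands clear at about 13 s of the 54 s.

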